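Rock a tight stopper out of a core tube and lay it in its cradle

ROBOT

A 6-joint arm with a two-finger parallel gripper is mounted at the origin on the work surface; the furniture and walls round the work are solid. World frame = base frame: x ahead of the robot, y to its left, z up, the work surface at z = 0. Lengths are in mm, angles in rad, forces in N, time in s.
With the tool pointing down it reaches from about 275 to 825 mm from the base axis. Payload 4.9 kg.
Tool frame: the origin (TCP) lies at the very end of the fingers, on their centre line; the grasp point (between the pads) lies 19 mm behind it; z points along the fingers, y is the line along which they close (so a half turn about z gives the same grasp; the last joint's range is limited). The gripper opens to 85 mm and grips with 20 to 120 N. Pads are 22 mm wide; open, the fingers measure 114 mm over their backs; the gripper's body (76 mm by 85 mm) begins 54 mm behind the grasp point. The pads swing forward as they close: fully open they stand 13 mm farther back than shut.
Start: joints at [0.995, 0.326, -0.193, 1.052, 0, 1.437], TCP at [235.159, 497.211, 231.281] pointing down, gripper open.
Joint ranges: [-2.65, 2.65], [-0.97, 1.79], [-1.3, 1.35], [-1.93, 2.1], [-1.47, 1.37], [-3.14, 3.14]. Speed limits (rad/s): [2.57, 2.57, 3.14, 3.14, 3.14, 3.14].

INTERFACE

Orientations are given as a unit quaternion [w, x, y, z].
In Python, from bench import * gives the robot as it stands.
- The arm moves only by the shell command python3 -m crank 'ROWS' [FORCE]. ROWS is JSON, a list of rows, each a list of 3 entries, a list of its own where there are three numbers: the finger opening in cm, from 0 to 8.54, then the shift along the tool's x, y, z in cm, then the turn about the tool's z in degrees. A call has 1 to 5 rows; each row shifts and turns the commanded pose from where the row before left it, along the tool's axes as they then stand; what a row does not reach is not made up. A row lasts 1/12 s, in which the tool goes at most 41.7 mm and 7.16 degrees, less where a joint would pass 70% of its speed; a pose out of reach is approached as far as the arm can. A call with a gripper value outside its range is refused whole. The fingers move at their own pace and stop on an object; FORCE is the grip in N (left out, the last holds). Time passes only in rows, so rows that do not move let the fingers close. It gives the time, the measured TCP pose, the force, the opening and the grip force at its end, in the units of the state.
- get_state(): the state, without advancing time (a new reading comes with each control period).
- read_camera(name): name is "scene" or "top" or "wrist"; returns a dict with "color" (400x640x3 uint8, red, green, blue), "fx", "fy", "cx", "cy" (pixels), "T" (4x4, takes a point from camera to world coordinates). Camera axes: x right, y up, looking along -z (the intrinsics and any distortion apply to the point x, -y, -z); pixel columns grow to the right and rows downward; lengths in mm; the calibration is good to about 2 mm. A picture is of the moment at which its call begins. There is no depth.
- job_done(): hands the job in; it is judged then, once.
The state is a dict: "clock": time; "joint_positions": joint angles; "qd": joint speeds; "tau": joint torques, N m; "position": TCP position; "tcp_rot": TCP orientation; "ft_force": force on the tool from outside, world axes, zero at the start; "ft_torque": the same for the moment, N m; "gripper_width": finger opening in mm; "grasp_force": force on a finger pad.
Only numpy, scipy, OpenCV 4.12 (cv2) and the standard library are available. Lean on these libraries where they do the work, as an engineer would, in place of code of your own. Each camera call takes 0.05 s, during which the arm holds its last target. There are 200 camera calls.

TASK

Pull the tight orange stopper straight out of the square soil-core tube by rocking its handle from side to side while drawing it up gradually, so that the tube stays down in its stand (a plain hard pull lifts the tube as well). Lay the stopper on its side on the grey drip mat and let go of it there, then take it again from above and lay it lengthwise in the notches of the green cradle. Leave the marker pen and the stopwatch alone.

Things in the scene. Friction and masses are not known exactly. Their poses are not given: they have to be found in the camera images.
- stopper: Loose orange stopper, 0.14 kg, 102 mm long along its z. Origin at the centre of its lower end, z from plug to handle. z 0 to 57 mm: plug, 44 mm along x by 30 along y (small rounded foot below 3 mm). z 57 to 102: paddle handle, 44 along x by 18 thick along y; grip it across y. At first upright in the tube with its lower end 35 mm below the mouth, 67 mm standing out; its x lies along the tube's x.
- stopper_grip (a point): Middle of the stopper's paddle handle (stopper z = 81 mm); axes as the stopper's.
- stopper_mid (a point): Point on the stopper's long axis halfway along it (stopper z = 51 mm, in the plug); axes as the stopper's. The centre of mass is near it.
- tube_mouth (a point): Centre of the open mouth of the upright aluminium tube, at its rim, 100 mm above the bench when the tube is down; z up, x along the long side of the bore. Bore 54 mm along x by 36 along y; tube 70 by 52 outside. The stopper may lean about 0.17 rad towards +x or -x. Its plug leaves the rubber lips once raised 25 mm, and the tube once raised 35 mm.
- tube_lips (a point): Tube axis at the height of two sprung rubber lips in the +x and -x walls, 10 mm below the rim; each presses the plug with about 19 N (friction about 0.6, giving way up to 5 mm). Drawn straight up, the stopper drags the tube along. Rocked about y at this height, leaning to +x and -x in turn, the drags of the two faces cancel if the rise per swing stays below 22 mm times the angle swung (rad).
- cradle_seat (a point): Point midway between the rests at notch-floor height, 24 mm above the bench; axes as the cradle's. Notches are 38 mm wide along y, between horns up to 46 mm above the bench with flared tips. The stopper goes in on its narrow side (its x vertical, its z along the cradle's x), its middle then 22 mm above this point. 72 mm are free between the rests for the fingers.
- tube (a joint): Height in m by which the tube has been lifted in its stand; 0 is fully down. The tube weighs 1.25 kg; nothing else holds it but about 2 N of friction. The stand (130 x 110 mm foot, blue collar up to 62 mm) is fixed to the bench.
- mat: Grey ribbed drip mat fixed on the bench, 150 x 150 mm, 5 mm thick, origin at the centre of its underside.
- cradle: Cradle fixed on the bench: white base 112 mm along x by 90 mm along y, 8 mm thick, with two green notched rests, each 8 mm thick along x, at x = -40 and +40 mm. Origin at the centre of its underside; x is the direction in which the stopper shall lie, either end first.
- white_marker: White marker pen with a black cap, 18 x 142 x 18 mm, lying flat to the right of the stand, bystander; origin at the centre of its underside, long axis y.
- stopwatch: Black and white stopwatch, 68 x 58 x 15 mm, lying flat, bystander; origin at the centre of its underside.

How it is judged:
By the outcome, as a careful person would: the job done as asked, in the order asked, and still so for the second after the job is handed in, with the robot touching nothing.
It also fails if it takes over 67 s, if anything falls off the work surface, if the arm or the gripper's body presses on something with over 40 N, if the wrist force passes 120 N, or if a joint passes its speed limit or range.

## Working session

There is one attempt and no reset: what is moved stays moved. The work goes in short steps, Python scripts to look and compute and a shell command to move; the robot and the scene stay as the last step left them, time stands still between calls to the robot, and variables do not carry over. Pictures are saved under pics/ and viewed, at most 10 in all, crops included, and the job is handed in when it is done.

```bash
ls; mkdir -p pics; python3 - <<'E'
from bench import *
import cv2
s=get_state();print(s)
for n in ("scene","top"):
    c=read_camera(n);print(n,{k:(v if k!='T' else v) for k,v in c.items() if k!='color'})
    cv2.imwrite(f'pics/{n}1.png',c['color'][:,:,::-1])
E
```

```text
pics
{'clock': 0.0, 'joint_positions': array([ 9.94804277e-01,  3.26952497e-01, -1.93568657e-01,  1.05198947e+00,
       -1.10621183e-05,  1.43659225e+00]), 'qd': array([-0.00084395, -0.00121642,  0.00087137, -0.00138337, -0.00049473,
       -0.00011539]), 'tau': array([ 8.97614354e-04, -4.43397689e+01,  2.62441278e+01,  1.53508340e-02,
       -8.21018875e-05,  1.14934417e-05]), 'position': array([234.83759816, 496.71401046, 230.50291519]), 'tcp_rot': array([-2.92829756e-04,  2.19101892e-01,  9.75701607e-01, -8.05597115e-04]), 'ft_force': array([-0.58819679, -0.21186678,  0.39141777]), 'ft_torque': array([-0.0642031 , -0.00238415,  0.05807164]), 'grasp_force': 0.0, 'gripper_width': 85.26817844044736}
scene {'fx': 460.31166904102867, 'fy': 460.31166904102867, 'cx': 319.6578640450607, 'cy': 200.23961192976842, 'T': array([[ 7.98871627e-01,  2.74739197e-01, -5.35091111e-01,
        -6.08790943e+01],
       [-6.01222485e-01,  3.37624341e-01, -7.24252254e-01,
        -8.69937340e+02],
       [-1.83206991e-02,  9.00293384e-01,  4.34897890e-01,
         5.69537607e+02],
       [ 0.00000000e+00,  0.00000000e+00,  0.00000000e+00,
         1.00000000e+00]])}
top {'fx': 421.91091467643724, 'fy': 421.91091467643724, 'cx': 326.45566014213784, 'cy': 190.75500829396935, 'T': array([[-2.58388261e-02,  9.84321547e-01, -1.74480508e-01,
         3.26234764e+02],
       [-9.99589441e-01, -2.76020474e-02, -7.68608633e-03,
        -8.28619977e+01],
       [-1.23815996e-02,  1.74210274e-01,  9.84630629e-01,
         1.26017569e+03],
       [ 0.00000000e+00,  0.00000000e+00,  0.00000000e+00,
         1.00000000e+00]])}
```

View pics/scene1.png

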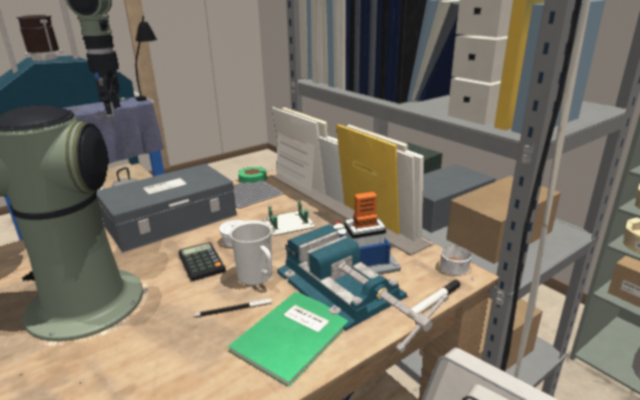

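View pics/top1.png

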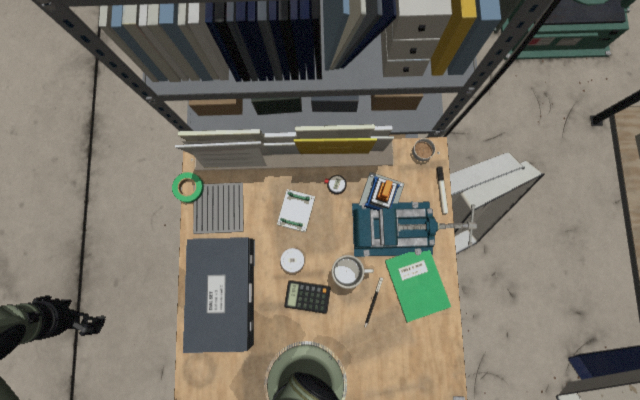

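The top view shows the stopper and stand at about (385,192), the cradle at (296,210), the mat at (218,208), the stopwatch at (336,184) and the marker at (443,190). A vise stands just in front of the tube. Next I'll enlarge these areas.

```bash
python3 - <<'E'
import cv2
t=cv2.imread('pics/top1.png');s=cv2.imread('pics/scene1.png')
r=lambda im,x,y,w,h,k:cv2.resize(im[y:y+h,x:x+w],None,fx=k,fy=k,interpolation=cv2.INTER_CUBIC)
a=r(t,350,165,70,50,10)
cv2.imwrite('pics/c1.png',a)
b=r(t,180,170,140,75,5.7)
c=r(s,335,180,70,100,6) # stopper scene
cv2.imwrite('pics/c2.png',b)
cv2.imwrite('pics/c3.png',c)
E
```

```text
(no output)
```

View pics/c1.png

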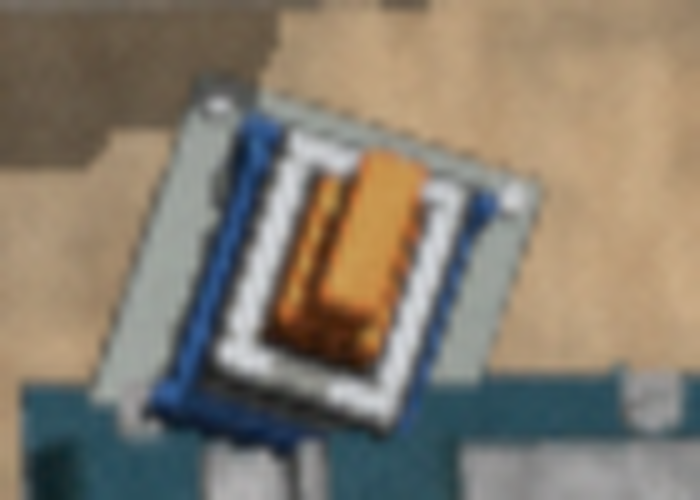

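View pics/c2.png

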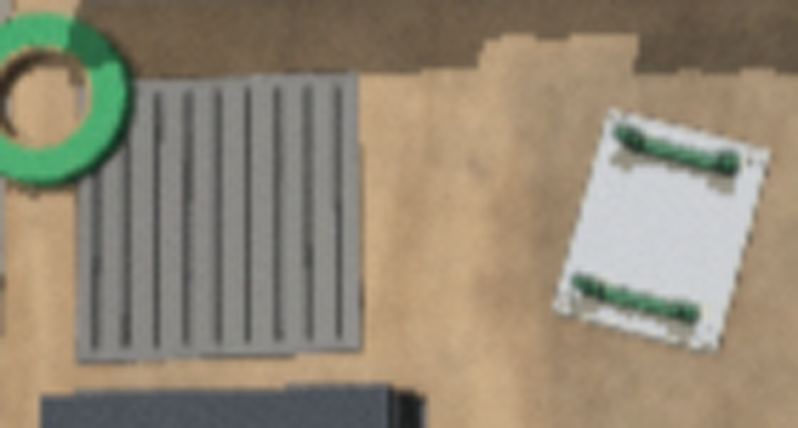

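View pics/c3.png

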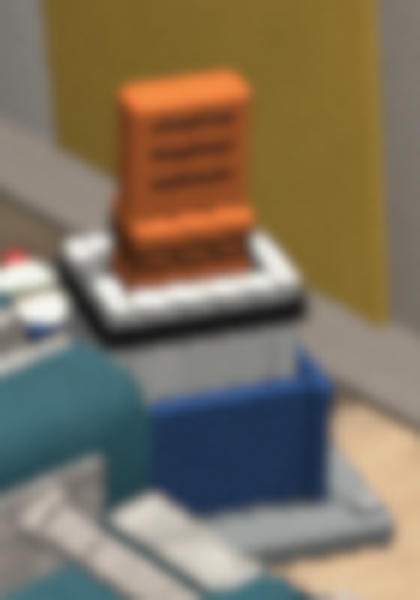

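```bash
cat > h.py <<'E'
from bench import *
import numpy as np
from scipy.spatial.transform import Rotation as R
def ray(c,px,z):
    T=c['T'];d=T[:3,:3]@np.array([(px[0]-c['cx'])/c['fx'],-(px[1]-c['cy'])/c['fy'],-1])
    o=T[:3,3];return (o+d*(z-o[2])/d[2])
def proj(c,P):
    T=c['T'];p=T[:3,:3].T@(np.asarray(P,float)-T[:3,3])
    return c['cx']+c['fx']*p[0]/-p[2], c['cy']+c['fy']*p[1]/p[2]
def crop(p,x0,y0,k): return (x0+(p[0]+.5)/k-.5,y0+(p[1]+.5)/k-.5)
def tcp():
    s=get_state();q=s['tcp_rot'];return s,R.from_quat([q[1],q[2],q[3],q[0]])
E
python3 - <<'E'
from h import *
c=read_camera('top');s=read_camera('scene')
np.set_printoptions(precision=1,suppress=True)
def quad(pts,x0,y0,k,z):
    P=np.array([ray(c,crop(p,x0,y0,k),z)[:2] for p in pts]);m=P.mean(0)
    e1=P[0]+P[1]-P[2]-P[3];e2=P[0]+P[3]-P[1]-P[2]
    print(P.tolist().__repr__()[:0],m,'len',np.linalg.norm(e1)/2,np.degrees(np.arctan2(e1[1],e1[0])),'len',np.linalg.norm(e2)/2,np.degrees(np.arctan2(e2[1],e2[0])));return m
h=quad([(365,152),(428,167),(388,320),(320,303)],350,165,10,167)
r=quad([(290,130),(467,182),(393,425),(213,358)],350,165,10,100)
b=quad([(110,0+95) if 0 else (258,92),(542,187),(480,385),(95,398)],350,165,10,10)
cr=quad([(612,110),(770,152),(716,350),(556,310)],180,170,5.7,8)
g=quad([(625,125),(735,158),(692,312),(580,280)],180,170,5.7,44)
m=quad([(78,78),(357,72),(360,350),(78,362)],180,170,5.7,5)
for P in [(*h,167),(*r,100)]: 
  u=proj(s,P);print(u,(u[0]-335)*6,(u[1]-180)*6)
# books front, vise edge, tape
for n,p,z in [('book front',(345,165),0),('viseTop',(395,205),60),('stopwatch',(336,184),15),('tape',(187,187),30)]: print(n,ray(c,p,z))
E
```

```text
[ 522.6 -233.9] len 42.39419439374298 -18.167226581312967 len 17.622187389558327 74.34681365902969
 [ 524.2 -233. ] len 70.28565068596026 -20.222522559119696 len 52.089837129920774 69.56856324371483
 [ 542.1 -245.7] len 84.61604808387571 -26.26697180488616 len 100.73033354812378 81.1674911103
 [492.5  19.5] len 108.77257267330837 -16.167384437953693 len 86.63133604323333 73.92258764463728
 [493.7  19.3] len 82.31789729467062 -16.582636618701112 len 59.36104440804204 72.05431068747411
 [507.7 255. ] len 149.8744784050416 1.4046466103860007 len 148.4821939268111 90.25955805085982
(np.float64(363.9027868231953), np.float64(194.09293290242488)) 173.4167209391718 84.55759741454926
(np.float64(363.44147586476447), np.float64(222.3132899686778)) 170.64885518858682 253.87973981206676
book front [ 628.1 -131.9    0. ]
viseTop [ 492.  -268.8   60. ]
stopwatch [ 566.7 -102.3   15. ]
tape [567.2 341.7  30. ]
```

```bash
cat > st.py <<'E'
from h import *
import sys
def rep(tx,ty,tz,ang):
    s,r=tcp();M=r.as_matrix();p=s['position']
    a=np.degrees(np.arctan2(M[1,0],M[0,0]))
    d=M.T@(np.array([tx,ty,tz])-p)
    print('t',round(s['clock'],2),'p',p.round(1),'ang',round(a,1),'tilt',M[:,2].round(3)[:2],'d_tool_cm',(d/10).round(2),'turn',round((a-ang+180)%360-180,2),'F',s['ft_force'].round(1),'w',round(s['gripper_width'],1),'g',round(float(s['grasp_force']),1))
rep(*map(float,sys.argv[1:5]))
E
python3 -m crank '[[6,[0,0,0],-5.8]]' 25
for i in 1; do
python3 -m crank '[[6,[-2.58,-2.96,0],0],[6,[-2.58,-2.96,0],0],[6,[-2.58,-2.96,0],0],[6,[-2.58,-2.96,0],0],[6,[-2.58,-2.96,0],0]]'
done
python3 st.py 524 -234 215 160.5
```

```text
clock: 0.28
position: [235.0, 497.0, 230.9]
tcp_rot: [-0.0, 0.169, 0.986, -0.0]
ft_force: [-0.2, 0.6, -0.3]
gripper_width: 75.4
grasp_force: 0.0
clock: 0.7
position: [307.4, 313.0, 231.2]
tcp_rot: [0.0, 0.169, 0.986, -0.0]
ft_force: [1.6, -0.2, -0.0]
gripper_width: 59.6
grasp_force: 0.0
t 0.7 p [307.4 313.  231.2] ang 160.5 tilt [ 0. -0.] d_tool_cm [-38.65 -44.36   1.62] turn 0.04 F [ 1.6 -0.2 -0. ] w 59.6 g 0.0
```

```bash

python3 -m crank '[[6,[-2.58,-2.96,0],0],[6,[-2.58,-2.96,0],0],[6,[-2.58,-2.96,0],0],[6,[-2.58,-2.96,0],0],[6,[-2.58,-2.96,0],0]]' >/dev/null
python3 -m crank '[[6,[-2.58,-2.96,0],0],[6,[-2.58,-2.96,0],0],[6,[-2.58,-2.96,0],0],[6,[-2.58,-2.96,0],0],[6,[-2.58,-2.96,0],0]]'>/dev/null
python3 -m crank '[[6,[-2.58,-2.96,0],0],[6,[-2.58,-2.96,0],0],[6,[-2.58,-2.96,0],0],[6,[-2.58,-2.96,0.8],0],[6,[-2.58,-2.96,0.8],0]]'>/dev/null
python3 -m crank '[[6,[0,0,0],0],[6,[0,0,0],0]]'>/dev/null
python3 st.py 524 -234 215 160.5
python3 - <<'E'
from h import *
import cv2
c=read_camera('wrist');print(c['fx'],c['T'].round(3))
cv2.imwrite('pics/w1.png',c['color'][:,:,::-1])
for P in [(524,-234,167),(524,-234,100)]: print(proj(c,P))
E
```

```text
t 2.12 p [ 523.5 -234.7  213.7] ang 160.3 tilt [-0.002  0.001] d_tool_cm [-0.02  0.08 -0.13] turn -0.18 F [-0.3 -0.1 -0.4] w 60.0 g 0.0
285.1676160785885 [[ 3.36000e-01 -8.99000e-01 -2.82000e-01  4.52239e+02]
 [ 9.42000e-01  3.22000e-01  9.90000e-02 -2.08576e+02]
 [ 1.00000e-03 -2.99000e-01  9.54000e-01  3.56752e+02]
 [ 0.00000e+00  0.00000e+00  0.00000e+00  1.00000e+00]]
(np.float64(319.61299985908266), np.float64(224.57578339814293))
(np.float64(319.5343145740701), np.float64(197.92491235311218))
```

View pics/w1.png

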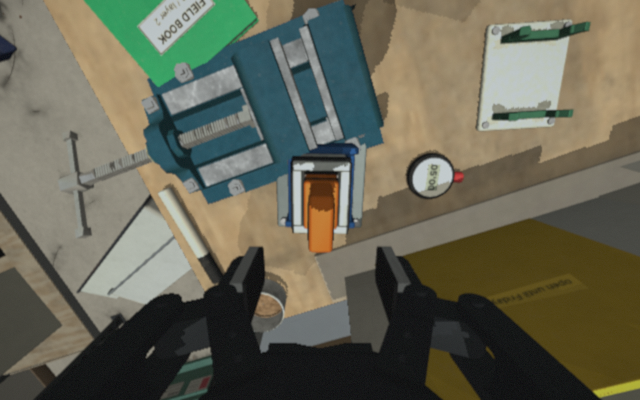

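The wrist view has the handle top centred at about (320,224), where I predicted it, and its edges are in line with the tool. So I go down and grip.

```bash

python3 -m crank '[[6,[0,0.1,2.5],0.2],[6,[0,0,2.5],0],[6,[0,0,2.3],0],[6,[0,0,1.2],0],[6,[0,0,0],0]]' 30 >/dev/null
python3 st.py 524.3 -233.3 128 160.5
python3 -m crank '[[1.4,[0,0,0],0],[1.4,[0,0,0],0],[1.4,[0,0,0],0],[1.4,[0,0,0],0],[1.4,[0,0,0],0]]' 30 >/dev/null
python3 -m crank '[[1.4,[0,0,0],0],[1.4,[0,0,0],0],[1.4,[0,0,0],0]]' 30 >/dev/null
python3 st.py 524.3 -233.3 128 160.5
```

```text
t 2.58 p [ 521.8 -229.4  127.9] ang 160.4 tilt [-0.005  0.003] d_tool_cm [-0.36 -0.29 -0.01] turn -0.11 F [-0.2 -0.4  1. ] w 60.1 g 0.0
t 3.25 p [ 524.7 -233.6  132.1] ang 160.2 tilt [ 0.002 -0.003] d_tool_cm [0.05 0.01 0.41] turn -0.26 F [-2.2 -1.9  6. ] w 17.9 g 30.2
```

```bash

python3 -m crank '[[1.4,[0.17,0,-0.02],0],[1.4,[0.17,0,-0.02],0],[1.4,[0.17,0,-0.02],0],[1.4,[0.17,0,-0.02],0],[1.4,[0.17,0,-0.02],0]]' 30
python3 st.py 524.3 -233.3 132 160.5
python3 -m crank '[[1.4,[-0.35,0,-0.05],0],[1.4,[-0.35,0,-0.05],0],[1.4,[-0.35,0,-0.05],0],[1.4,[-0.35,0,-0.05],0],[1.4,[-0.35,0,-0.05],0]]' 30
python3 st.py 524.3 -233.3 132 160.5
python3 -m crank '[[1.4,[0.36,0,-0.05],0],[1.4,[0.36,0,-0.05],0],[1.4,[0.36,0,-0.05],0],[1.4,[0.36,0,-0.05],0],[1.4,[0.36,0,-0.05],0]]' 30
python3 st.py 524.3 -233.3 132 160.5
python3 - <<'E'
from h import *
import cv2
c=read_camera('scene')
cv2.imwrite('pics/s2.png',cv2.resize(c['color'][170:280,320:420,::-1],None,fx=5,fy=5,interpolation=cv2.INTER_CUBIC))
E
```

```text
clock: 3.67
position: [520.3, -232.0, 133.1]
tcp_rot: [0.005, 0.172, 0.985, -0.002]
ft_force: [8.8, -6.6, -1.7]
gripper_width: 17.7
grasp_force: 29.4
t 3.67 p [ 520.3 -232.   133.1] ang 160.2 tilt [ 0.009 -0.005] d_tool_cm [-0.42  0.01  0.11] turn -0.26 F [ 8.8 -6.6 -1.7] w 17.7 g 29.4
clock: 4.08
position: [527.2, -234.0, 132.4]
tcp_rot: [-0.006, 0.172, 0.985, -0.0]
ft_force: [-10.4, -0.8, 1.6]
gripper_width: 17.9
grasp_force: 30.0
t 4.08 p [ 527.2 -234.   132.4] ang 160.2 tilt [-0.012  0.002] d_tool_cm [ 0.3  -0.03  0.04] turn -0.27 F [-10.4  -0.8   1.6] w 17.9 g 30.0
clock: 4.5
position: [517.2, -230.3, 135.6]
tcp_rot: [0.002, 0.171, 0.985, -0.001]
ft_force: [6.5, -6.9, -10.6]
gripper_width: 17.9
grasp_force: 29.6
t 4.5 p [ 517.2 -230.3  135.6] ang 160.3 tilt [ 0.003 -0.002] d_tool_cm [-0.76 -0.04  0.36] turn -0.24 F [  6.5  -6.9 -10.6] w 17.9 g 29.6
```

View pics/s2.png

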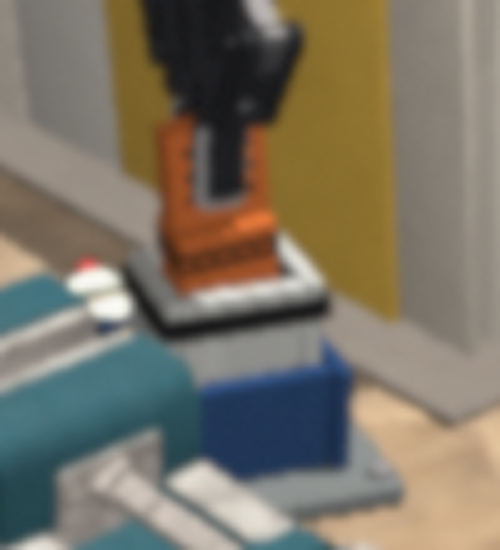

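The tube still sits down in its stand: the rim is about (130–325, 260–330) in this crop and the gap to the collar hasn't changed. The stopper leans towards the left. The vertical drag was near 10 N, so I'll use wider, slower swings with less rise each.

```bash

python3 -m crank '[[1.4,[-0.4,0,-0.03],0],[1.4,[-0.4,0,-0.05],0],[1.4,[-0.4,0,-0.05],0],[1.4,[-0.4,0,-0.05],0],[1.4,[-0.3,0,-0.02],0]]' 30 >/dev/null
python3 st.py 524.3 -233.3 132 160.5
python3 -m crank '[[1.4,[0,0,0],0],[1.4,[0,0,0],0]]' 30 >/dev/null
python3 st.py 524.3 -233.3 132 160.5
python3 -m crank '[[1.4,[0.4,0,-0.03],0],[1.4,[0.4,0,-0.05],0],[1.4,[0.4,0,-0.05],0],[1.4,[0.4,0,-0.05],0],[1.4,[0.4,0,-0.02],0]]' 30 >/dev/null
python3 st.py 524.3 -233.3 132 160.5
python3 -m crank '[[1.4,[0,0,0],0],[1.4,[0,0,0],0]]' 30 >/dev/null
python3 st.py 524.3 -233.3 132 160.5
cat > tr.py <<'E'
from h import *
import cv2
# vertical shift of the white tube rim in the scene view vs. the first picture
a=cv2.imread('pics/scene1.png');c=read_camera('scene')['color'][:,:,::-1]
y0,y1,x0,x1=226,242,351,388  # front rim edge+black seal, below stopper
t=cv2.resize(a[y0:y1,x0:x1],None,fx=8,fy=8,interpolation=cv2.INTER_CUBIC)
w=cv2.resize(np.ascontiguousarray(c[y0-12:y1+6,x0-4:x1+4]),None,fx=8,fy=8,interpolation=cv2.INTER_CUBIC)
r=cv2.matchTemplate(w,t,cv2.TM_CCOEFF_NORMED);_,v,_,l=cv2.minMaxLoc(r)
print('rim shift px',(l[0]/8-4),(l[1]/8-12),'score',round(v,3))
E
python3 tr.py
```

```text
t 4.97 p [ 529.1 -234.2  137.3] ang 160.2 tilt [-0.01   0.003] d_tool_cm [ 0.48 -0.08  0.54] turn -0.26 F [-10.5  -0.2   3.8] w 17.6 g 31.7
t 5.13 p [ 529.7 -234.4  137.4] ang 160.2 tilt [-0.008  0.002] d_tool_cm [ 0.54 -0.08  0.54] turn -0.26 F [-8.5 -1.4  4. ] w 17.7 g 31.9
t 5.55 p [ 517.6 -230.   140.7] ang 160.3 tilt [ 0.006 -0.002] d_tool_cm [-0.74 -0.08  0.87] turn -0.21 F [ 6.7 -6.3 -4.6] w 17.8 g 29.9
t 5.72 p [ 517.2 -229.8  140.9] ang 160.3 tilt [ 0.005 -0.002] d_tool_cm [-0.78 -0.09  0.89] turn -0.21 F [ 4.2 -5.  -5.9] w 18.1 g 29.9
rim shift px 0.125 0.0 score 0.914
```

```bash

python3 -m crank '[[1.4,[-0.45,0,-0.03],0],[1.4,[-0.45,0,-0.05],0],[1.4,[-0.45,0,-0.06],0],[1.4,[-0.45,0,-0.06],0],[1.4,[-0.4,0,-0.03],0]]' 30 >/dev/null
python3 -m crank '[[1.4,[0,0,0],0],[1.4,[0,0,0],0]]' 30 >/dev/null
python3 st.py 524.3 -233.3 132 160.5
python3 -m crank '[[1.4,[0.45,0,-0.03],0],[1.4,[0.45,0,-0.05],0],[1.4,[0.45,0,-0.06],0],[1.4,[0.45,0,-0.06],0],[1.4,[0.4,0,-0.03],0]]' 30 >/dev/null
python3 -m crank '[[1.4,[0,0,0],0],[1.4,[0,0,0],0]]' 30 >/dev/null
python3 st.py 524.3 -233.3 132 160.5
python3 -m crank '[[1.4,[-0.45,0,-0.03],0],[1.4,[-0.45,0,-0.06],0],[1.4,[-0.45,0,-0.06],0],[1.4,[-0.45,0,-0.06],0],[1.4,[-0.45,0,-0.03],0]]' 30 >/dev/null
python3 -m crank '[[1.4,[0,0,0],0],[1.4,[0,0,0],0]]' 30 >/dev/null
python3 st.py 524.3 -233.3 132 160.5
python3 tr.py
```

```text
t 6.35 p [ 532.6 -235.   142. ] ang 160.3 tilt [-0.006  0.002] d_tool_cm [ 0.83 -0.12  1.01] turn -0.23 F [-7.5 -0.6  3.2] w 17.4 g 31.6
t 6.93 p [ 517.8 -229.7  146.2] ang 160.3 tilt [ 0.007 -0.002] d_tool_cm [-0.72 -0.12  1.43] turn -0.19 F [ 5.7 -3.8 -1.8] w 17.4 g 30.1
t 7.52 p [ 533.2 -235.   146.5] ang 160.3 tilt [-0.006  0.003] d_tool_cm [ 0.89 -0.14  1.45] turn -0.22 F [-6.9  0.1  2.5] w 17.8 g 31.4
rim shift px 0.125 0.125 score 0.861
```

```bash

python3 -m crank '[[1.4,[0.45,0,-0.03],0],[1.4,[0.48,0,-0.07],0],[1.4,[0.48,0,-0.07],0],[1.4,[0.48,0,-0.07],0],[1.4,[0.4,0,-0.03],0]]' 30 >/dev/null
python3 -m crank '[[1.4,[0,0,0],0],[1.4,[0,0,0],0]]' 30 >/dev/null
python3 st.py 524.3 -233.3 132 160.5
python3 -m crank '[[1.4,[-0.45,0,-0.03],0],[1.4,[-0.48,0,-0.07],0],[1.4,[-0.48,0,-0.07],0],[1.4,[-0.48,0,-0.07],0],[1.4,[-0.45,0,-0.03],0]]' 30 >/dev/null
python3 -m crank '[[1.4,[0,0,0],0],[1.4,[0,0,0],0]]' 30 >/dev/null
python3 st.py 524.3 -233.3 132 160.5
python3 -m crank '[[1.4,[0.45,0,-0.03],0],[1.4,[0.48,0,-0.07],0],[1.4,[0.48,0,-0.07],0],[1.4,[0.48,0,-0.07],0],[1.4,[0.45,0,-0.03],0]]' 30 >/dev/null
python3 -m crank '[[1.4,[0,0,0],0],[1.4,[0,0,0],0]]' 30 >/dev/null
python3 st.py 524.3 -233.3 132 160.5
python3 tr.py
```

```text
t 8.15 p [ 517.  -229.3  151. ] ang 160.3 tilt [ 0.006 -0.001] d_tool_cm [-0.81 -0.13  1.91] turn -0.19 F [ 4.9 -1.8 -2.8] w 17.7 g 29.8
t 8.73 p [ 534.2 -235.3  152.1] ang 160.3 tilt [-0.005  0.003] d_tool_cm [ 0.99 -0.15  2.01] turn -0.21 F [-6.1  0.8  3.3] w 17.9 g 31.2
t 9.32 p [ 516.1 -229.   156.6] ang 160.3 tilt [ 0.004 -0.001] d_tool_cm [-0.91 -0.13  2.46] turn -0.19 F [ 4.8 -0.4  1.6] w 17.2 g 30.6
rim shift px 0.125 0.0 score 0.923
```

```bash

python3 -m crank '[[1.4,[-0.45,0,-0.03],0],[1.4,[-0.48,0,-0.07],0],[1.4,[-0.48,0,-0.07],0],[1.4,[-0.48,0,-0.07],0],[1.4,[-0.45,0,-0.03],0]]' 30 >/dev/null
python3 -m crank '[[1.4,[0,0,0],0],[1.4,[0,0,0],0]]' 30 >/dev/null
python3 st.py 524.3 -233.3 132 160.5
python3 -m crank '[[1.4,[0.45,0,-0.03],0],[1.4,[0.48,0,-0.07],0],[1.4,[0.48,0,-0.07],0],[1.4,[0.48,0,-0.07],0],[1.4,[0.45,0,-0.03],0]]' 30 >/dev/null
python3 -m crank '[[1.4,[0,0,0],0],[1.4,[0,0,0],0]]' 30 >/dev/null
python3 st.py 524.3 -233.3 132 160.5
python3 -m crank '[[1.4,[-0.3,0,-0.07],0],[1.4,[-0.3,0,-0.07],0],[1.4,[-0.3,0,-0.07],0],[1.4,[-0.2,0,-0.05],0],[1.4,[0,0,0],0]]' 30 >/dev/null
python3 -m crank '[[1.4,[0,0,0],0],[1.4,[0,0,0],0]]' 30 >/dev/null
python3 st.py 524.3 -233.3 132 160.5
python3 tr.py
python3 - <<'E'
from h import *
import cv2
c=read_camera('scene')
cv2.imwrite('pics/s3.png',cv2.resize(c['color'][150:260,320:420,::-1],None,fx=5,fy=5,interpolation=cv2.INTER_CUBIC))
E
```

```text
t 9.95 p [ 534.3 -235.6  158.7] ang 160.3 tilt [-0.005  0.002] d_tool_cm [ 1.   -0.12  2.68] turn -0.19 F [-5.3  2.2 13. ] w 17.4 g 34.2
t 10.53 p [ 514.6 -228.8  161.2] ang 160.3 tilt [ 0.001 -0.   ] d_tool_cm [-1.06 -0.09  2.92] turn -0.22 F [ 3.1 -0.8  1.4] w 17.7 g 32.3
t 11.12 p [ 524.3 -232.3  163.1] ang 160.3 tilt [-0.001  0.   ] d_tool_cm [-0.03 -0.1   3.11] turn -0.21 F [-0.5 -0.9 -1.1] w 17.6 g 32.0
rim shift px 0.5 -0.125 score 0.911
```

View pics/s3.png

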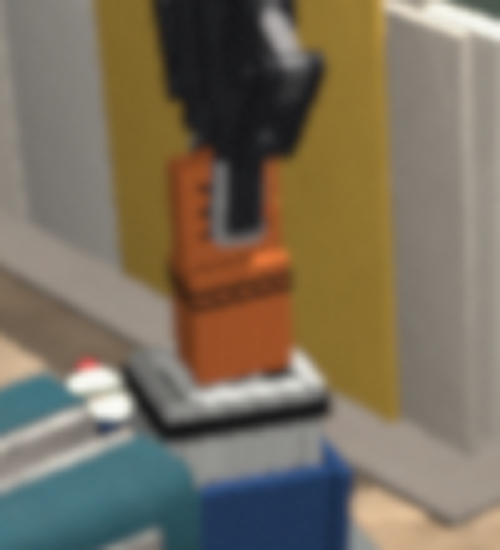

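The stopper now stands almost clear of the tube and the tube is down. There's no net force, so it goes straight up and over to the mat.

```bash

python3 -m crank '[[1.4,[0,0,-0.3],0],[1.4,[0,0,-0.4],0],[1.4,[0,0,-0.8],0],[1.4,[0,0,-1.2],0],[1.4,[0,0,-1.2],0]]' 30 
python3 tr.py
python3 -m crank '[[1.4,[0.5,1,0],0],[1.4,[1,2,0],0],[1.4,[1.58,3,0],0],[1.4,[1.58,3,0],0],[1.4,[1.58,3,0],0]]' >/dev/null
python3 -m crank '[[1.4,[1.58,3,0],0],[1.4,[1.58,3,0],0],[1.4,[1.58,3,0],0],[1.4,[1.58,3,0],0],[1.4,[1.58,3,0],0]]' >/dev/null
python3 -m crank '[[1.4,[1.58,3,0],0],[1.4,[1.58,3,0],0],[1.4,[1.58,3,0],0],[1.4,[1.58,3,0],0],[1.4,[1.58,3,0],0]]' >/dev/null
python3 -m crank '[[1.4,[1.58,3,0],0],[1.4,[0.5,1,0],0],[1.4,[0,0,0],0],[1.4,[0,0,0],0],[1.4,[0,0,0],0]]' >/dev/null
python3 st.py 453 271 80 160.5
```

```text
clock: 11.63
position: [524.6, -232.4, 203.4]
tcp_rot: [-0.0, 0.171, 0.985, 0.0]
ft_force: [-0.1, 0.0, -2.1]
gripper_width: 17.4
grasp_force: 32.0
rim shift px 0.375 -0.125 score 0.933
t 13.35 p [452.3 281.1 202. ] ang 160.3 tilt [-0.001 -0.001] d_tool_cm [-0.41 -0.91 12.2 ] turn -0.25 F [-0.3 -1.4 -1.6] w 17.8 g 32.0
```

```bash
python3 - <<'E'
from h import *
import cv2
c=read_camera('scene');p=get_state()['position'];u=np.array(proj(c,p),int);print(u)
a=c['color'][max(0,u[1]-60):u[1]+80,max(0,u[0]-80):u[0]+80,::-1]
d=read_camera('top');print(proj(d,p));v=np.array(proj(d,p),int)
b=d['color'][v[1]-70:v[1]+70,v[0]-60:v[0]+40,::-1]
cv2.imwrite('pics/s4.png',cv2.resize(np.ascontiguousarray(np.hstack([a[:140],b])),None,fx=3,fy=3,interpolation=cv2.INTER_CUBIC))
E
```

```text
[219 128]
(np.float64(186.53443763950682), np.float64(218.4406553982491))
```

View pics/s4.png

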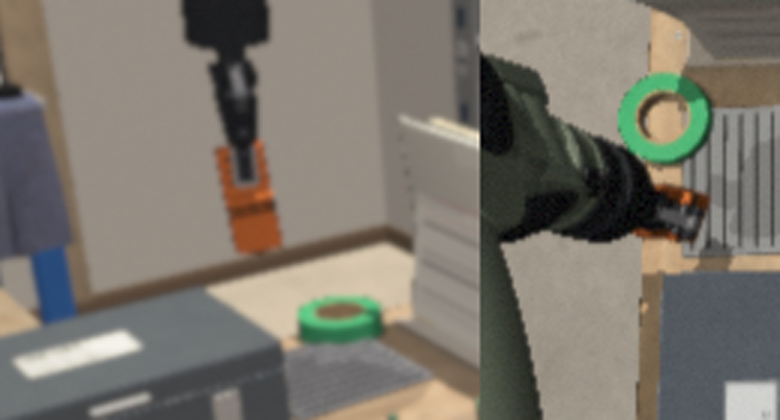

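The stopper hangs with its foot leaning towards scene right, with the handle leaning towards the robot by about 0.1 rad; the mat ahead is clear. I'll tip it that way, handle towards the robot, with the foot set down at the far side of the mat.

```bash

python3 -m crank '[[1.4,[-2,-0.1,0],0],[1.4,[-3.1,-0.1,0],0],[1.4,[-3.1,-0.1,0],0],[1.4,[-3.1,0,0],0],[1.4,[-1,0,0],0]]' >/dev/null
python3 -m crank '[[1.4,[0,0,1.5],0],[1.4,[0,0,3],0],[1.4,[0,0,3],0],[1.4,[0,0,3],0],[1.4,[0,0,1.5],0]]' >/dev/null
python3 -m crank '[[1.4,[0,0,0],0],[1.4,[0,0,0],0]]' >/dev/null
python3 st.py 567 237 74 160.5
python3 -m crank '[[1.4,[0,0,0.2],0],[1.4,[0,0,0.2],0],[1.4,[0,0,0],0],[1.4,[0,0,0],0]]' 22 >/dev/null
python3 st.py 567 237 74 160.5
```

```text
t 14.45 p [566.8 236.7  81.8] ang 160.2 tilt [-0.002 -0.001] d_tool_cm [-0.01  0.04  0.78] turn -0.28 F [ 0.5 -0.1 -1. ] w 17.7 g 32.0
t 14.78 p [568.2 237.8  79.4] ang 160.3 tilt [0.002 0.   ] d_tool_cm [ 0.08 -0.12  0.54] turn -0.22 F [-0.2  0.3 -1.8] w 17.8 g 32.0
```

```bash

python3 -m crank '[[1.4,[0,0,0.15],0],[1.4,[0,0,0.15],0],[1.4,[0,0,0],0]]' 22 >/dev/null
python3 st.py 567 237 74 160.5
python3 -m crank '[[1.4,[0,0,0.15],0],[1.4,[0,0,0.15],0],[1.4,[0,0,0],0]]' 22 >/dev/null
python3 st.py 567 237 74 160.5
```

```text
t 15.03 p [567.4 237.7  75.2] ang 160.3 tilt [-0. -0.] d_tool_cm [ 0.01 -0.08  0.12] turn -0.21 F [ 0.1 -0.1 -0.4] w 17.4 g 32.0
t 15.28 p [567.3 237.6  72. ] ang 160.3 tilt [-0.001 -0.   ] d_tool_cm [ 0.   -0.07 -0.2 ] turn -0.21 F [-0.3  0.4 -2. ] w 17.9 g 32.0
```

```bash

python3 -m crank '[[1.4,[0,0,0.15],0],[1.4,[0,0,0.1],0],[1.4,[0,0,0],0]]' 22 >/dev/null
python3 st.py 567 237 74 160.5
python3 -m crank '[[1.4,[0,0,0.15],0],[1.4,[0,0,0.1],0],[1.4,[0,0,0],0]]' 22 >/dev/null
python3 st.py 567 237 74 160.5
```

```text
t 15.53 p [567.7 237.7  71.6] ang 160.3 tilt [0.001 0.   ] d_tool_cm [ 0.04 -0.09 -0.24] turn -0.21 F [-3.2 -0.9 11.3] w 17.4 g 33.8
t 15.78 p [568.7 237.7  71.4] ang 160.3 tilt [ 0.004 -0.   ] d_tool_cm [ 0.14 -0.12 -0.26] turn -0.22 F [-6.5 -2.7 23. ] w 18.0 g 35.5
```

```bash

python3 -m crank '[[1.4,[0.5,0,-0.1],0],[1.4,[0.5,0,-0.1],0],[1.4,[0.5,0,0],0],[1.4,[0.5,0,0],0],[1.4,[0,0,0],0]]' 22 >/dev/null
python3 st.py 549 244 72.5 160.5
python3 -m crank '[[1.4,[0.55,0,0.1],0],[1.4,[0.55,0,0.1],0],[1.4,[0.55,0,0.15],0],[1.4,[0.55,0,0.15],0],[1.4,[0,0,0],0]]' 22 >/dev/null
python3 st.py 528 252 67 160.5
```

```text
t 16.2 p [550.7 244.7  71. ] ang 160.3 tilt [ 0.005 -0.   ] d_tool_cm [ 0.13 -0.12 -0.15] turn -0.21 F [ 4.2 -1.9  8.1] w 17.5 g 34.1
t 16.62 p [530.1 252.2  67.5] ang 160.3 tilt [ 0.006 -0.   ] d_tool_cm [ 0.19 -0.1   0.04] turn -0.21 F [ 0.  -3.7 18.8] w 17.7 g 36.7
```

```bash

python3 -m crank '[[1.4,[0.5,0,0.2],0],[1.4,[0.5,0,0.25],0],[1.4,[0.5,0,0.25],0],[1.4,[0.5,0,0.25],0],[1.4,[0,0,0],0]]' 22 >/dev/null
python3 st.py 510 259 57 160.5
python3 -m crank '[[1.4,[0.42,0,0.35],0],[1.4,[0.42,0,0.38],0],[1.4,[0.42,0,0.4],0],[1.4,[0.42,0,0.4],0],[1.4,[0,0,0],0]]' 22 >/dev/null
python3 st.py 494 264 41.5 160.5
python3 - <<'E'
from h import *
import cv2
c=read_camera('scene');p=get_state()['position'];u=np.array(proj(c,p),int);print(u)
a=c['color'][max(0,u[1]-70):u[1]+50,u[0]-50:u[0]+70,::-1]
cv2.imwrite('pics/s5.png',cv2.resize(np.ascontiguousarray(a),None,fx=4,fy=4,interpolation=cv2.INTER_CUBIC))
E
```

```text
t 17.03 p [508.8 259.7  56.7] ang 160.3 tilt [0.001 0.002] d_tool_cm [-0.14 -0.02 -0.03] turn -0.15 F [-3.7 -0.8 16.3] w 17.6 g 37.1
t 17.45 p [491.3 265.7  39.9] ang 160.4 tilt [-0.002  0.002] d_tool_cm [-0.31 -0.07 -0.16] turn -0.11 F [-3.4  1.9 10.1] w 18.0 g 36.2
[240 180]
```

View pics/s5.png

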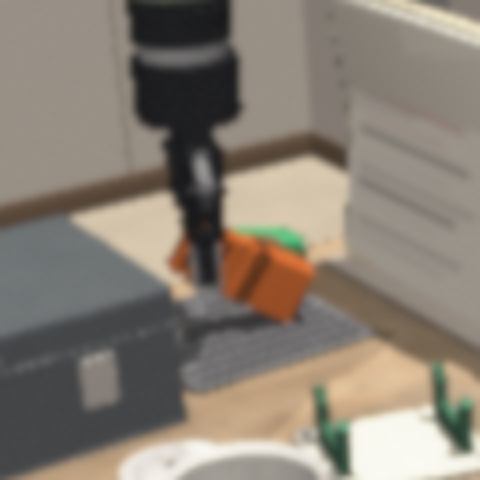

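The stopper is tipping as planned, about 60° over with its foot end on the mat. Before lowering further I'll check clearance to the case.

```bash
python3 - <<'E'
from h import *
c=read_camera('top');s=read_camera('scene')
for z in (0,60,80,100): print(z,'top far edge',ray(c,(250,238),z).round(0),'scene right-far top corner',ray(s,(233,185),z).round(0),'scene bottom',ray(s,(236,211),z).round(0))
E
```

```text
0 top far edge [413. 159.   0.] scene right-far top corner [498. 333.   0.] scene bottom [422. 169.   0.]
60 top far edge [409. 147.  60.] scene right-far top corner [439. 207.  60.] scene bottom [371.  60.  60.]
80 top far edge [407. 143.  80.] scene right-far top corner [419. 164.  80.] scene bottom [354.  23.  80.]
100 top far edge [406. 139. 100.] scene right-far top corner [399. 122. 100.] scene bottom [337. -13. 100.]
```

```bash

python3 -m crank '[[1.4,[0.3,0,0.4],0],[1.4,[0.3,0,0.45],0],[1.4,[0.3,0,0.5],0],[1.4,[0.2,0,0.5],0],[1.4,[0,0,0],0]]' 22 >/dev/null
python3 st.py 480 269 22 160.5
python3 -m crank '[[1.4,[0.2,0,0.45],0],[1.4,[0.15,0,0.4],0],[1.4,[0.1,0,0.3],0],[1.4,[0,0,0],0]]' 22 >/dev/null
python3 st.py 476 271 9 160.5
```

```text
t 18.02 p [479.8 269.5  20.5] ang 160.4 tilt [-0.005  0.003] d_tool_cm [-0.03 -0.04 -0.15] turn -0.08 F [-3.1  3.   5.6] w 17.5 g 35.5
t 18.35 p [476.2 270.8   9. ] ang 160.4 tilt [-0.004  0.002] d_tool_cm [0.03 0.01 0.  ] turn -0.1 F [-3.5  2.9  5.4] w 18.1 g 35.5
```

```bash

python3 -m crank '[[2.4,[0,0,0],0],[3.2,[0,0,0],0],[5,[0,0,0],0],[6,[0,0,0],0],[6,[0,0,0],0]]' 22 >/dev/null
python3 st.py 476 271 9 160.5
python3 -m crank '[[6,[0,0,-1],0],[6,[0,0,-3],0],[6,[-1.1,0,-4],0],[6,[-1.1,0,-4],0],[6,[-1.1,0,-4],0]]' >/dev/null
python3 -m crank '[[6,[0,0,-4],0],[6,[0,0,0],0],[6,[0,0,0],0],[6,[0,0,0],0]]' >/dev/null
python3 st.py 507 260 200 160.5
python3 - <<'E'
from h import *
import cv2
c=read_camera('wrist');im=c['color']
hsv=cv2.cvtColor(im,cv2.COLOR_RGB2HSV)
m=cv2.inRange(hsv,(3,140,60),(18,255,255))
n,l,st,ce=cv2.connectedComponentsWithStats(m)
i=1+np.argmax(st[1:,4]);print(st[i],ce[i])
ys,xs=np.where(l==i)
for y in range(st[i,1],st[i,1]+st[i,3],6):
    r=xs[ys==y];print(y,r.min(),r.max(),im[y,(r.min()+r.max())//2])
np.save('w.npy',m)
print('pred mid top',proj(c,(507,260,49)),proj(c,(555,243,49)),proj(c,(459,277,49)))
E
```

```text
t 18.77 p [478.6 269.3   9.4] ang 160.3 tilt [-0. -0.] d_tool_cm [0.3  0.07 0.04] turn -0.23 F [ 1.1  0.  -0.3] w 59.8 g 0.0
t 19.52 p [509.6 258.2 209.9] ang 160.3 tilt [0. 0.] d_tool_cm [0.31 0.08 0.99] turn -0.22 F [-0.3 -0.5  0.4] w 60.0 g 0.0
[307 126  27  53 794] [320.11209068 151.92695214]
126 325 325 [71 45 29]
132 313 328 [139  78  33]
138 313 328 [137  76  31]
144 312 328 [137  76  31]
150 313 328 [179 132  56]
156 312 328 [180 133  57]
162 312 328 [182 133  58]
168 309 332 [181 131  57]
174 307 333 [181 138  62]
pred mid top (np.float64(319.48823859686183), np.float64(182.43273309368715)) (np.float64(319.64804402644324), np.float64(225.70521370022837)) (np.float64(319.3119099417672), np.float64(134.68605560003115))
```

```bash
python3 - <<'E'
from h import *
import cv2
c=read_camera('wrist');im=c['color']
hsv=cv2.cvtColor(im,cv2.COLOR_RGB2HSV)
m=cv2.inRange(hsv,(3,120,60),(25,255,255))
n,l,st,ce=cv2.connectedComponentsWithStats(m)
i=l[160,320];print(st[i])
ys,xs=np.where(l==i)
for y in list(range(st[i,1],st[i,1]+st[i,3],5)):
    r=xs[ys==y];print(y,r.min(),r.max(),im[y,320])
z=49
for n,p in [('handle end',(320.5,131)),('shoulder',(320.5,166.5)),('foot end',(320,st[i,1]+st[i,3]))]: print(n,ray(c,p,z).round(1))
E
```

```text
[ 308  127   27   92 1977]
127 316 326 [80 55 40]
132 313 329 [139  76  32]
137 313 329 [137  76  31]
142 313 328 [139  77  34]
147 313 328 [176 129  57]
152 313 328 [180 133  58]
157 312 329 [181 134  58]
162 312 329 [181 133  59]
167 310 332 [181 133  58]
172 308 333 [159  95  37]
177 308 334 [178 135  60]
182 308 334 [172 132  60]
187 308 334 [173 131  57]
192 308 334 [182 138  60]
197 308 334 [181 130  58]
202 308 333 [180 120  54]
207 308 333 [181 120  56]
212 308 333 [180 120  54]
217 309 333 [158 101  50]
handle end [454.9 279.1  49. ]
shoulder [489.7 266.7  49. ]
foot end [546. 246.  49.]
```

The colour check puts the stopper flat on the mat: handle end at row 127, shoulder at 168, foot end at 219, centre column about 320.5. That gives a middle near (498,263), so I'll regrip on the plug.

```bash

python3 -m crank '[[6,[0.6,0.1,3],-0.1],[6,[0,0,4],0],[6,[0,0,4],0],[6,[0,0,4],0],[6,[0,0,3],0]]' 40 >/dev/null
python3 -m crank '[[6,[0,0,1],0],[6,[0,0,0],0],[6,[0,0,0],0]]' 40 >/dev/null
python3 st.py 503.6 261 9.5 160.2
```

```text
t 20.28 p [504.1 261.3  19.4] ang 160.4 tilt [-0.002 -0.001] d_tool_cm [ 0.04 -0.04  0.99] turn 0.19 F [-0.2 -0.2  0.6] w 59.9 g 0.0
```

```bash

python3 -m crank '[[6,[0,0,0.5],0],[6,[0,0,0.4],0],[6,[0,0,0],0]]' 40 >/dev/null
python3 st.py 503.6 261 9.5 160.2
python3 -m crank '[[2.6,[0,0,0],0],[2.6,[0,0,0],0],[2.6,[0,0,0],0],[2.6,[0,0,0],0],[2.6,[0,0,0],0]]' 40 >/dev/null
python3 -m crank '[[2.6,[0,0,0],0],[2.6,[0,0,0],0]]' 40 >/dev/null
python3 st.py 503.6 261 9.5 160.2
python3 -m crank '[[2.6,[0,0,-0.5],0],[2.6,[0,0,-1.5],0],[2.6,[0,0,-2.5],0],[2.6,[0,0,-3],0],[2.6,[0,0,-2],0]]' 40 >/dev/null
python3 -m crank '[[2.6,[0,0,0],0],[2.6,[0,0,0],0]]' 40 >/dev/null
python3 st.py 492.6 19.5 104 163.5
python3 - <<'E'
from h import *
import cv2
c=read_camera('wrist');im=c['color']
m=cv2.inRange(cv2.cvtColor(im,cv2.COLOR_RGB2HSV),(3,120,60),(25,255,255))
n,l,st,ce=cv2.connectedComponentsWithStats(m)
for i in range(1,n):
    if st[i,4]>300: print(st[i],ce[i])
E
```

```text
t 20.53 p [505.3 261.6  11.4] ang 160.4 tilt [0.002 0.001] d_tool_cm [ 0.14 -0.12  0.19] turn 0.19 F [-0.   0.4 -0.9] w 59.9 g 0.0
t 21.12 p [505.1 261.5  11.3] ang 160.4 tilt [0.001 0.   ] d_tool_cm [ 0.13 -0.1   0.18] turn 0.19 F [-0.1 -0.7  5.6] w 29.5 g 40.8
t 21.7 p [505.2 261.6 106.5] ang 160.4 tilt [0.002 0.001] d_tool_cm [ -6.94 -23.23   0.23] turn -3.11 F [-0.1  0.1 -1.2] w 29.9 g 40.1
[ 286  154   69  137 6865] [319.58033503 229.89395484]
[286 297  68   6 399] [319.5839599  299.47869674]
[ 286  308   68   41 2487] [319.6079614  326.42420587]
```

```bash

python3 -m crank '[[2.6,[-0.6,-2,-0.5],-3.1],[2.6,[-0.9,-3,-0.5],0],[2.6,[-0.9,-3,-0.5],0],[2.6,[-0.6,-2,0],0],[2.6,[-0,-1,0],0]]' 40 >/dev/null
python3 -m crank '[[2.6,[0,0,0],0],[2.6,[0,0,0],0]]' 40 >/dev/null
python3 st.py 500 17.3 104 163.5
python3 - <<'E'
from h import *
import cv2
np.set_printoptions(precision=1,suppress=True)
for n in ('wrist','top'):
    c=read_camera(n);im=c['color'];hsv=cv2.cvtColor(im,cv2.COLOR_RGB2HSV)
    ctr=np.array(proj(c,(493,19.4,8)));print(n,'pred centre',ctr)
    m=((hsv[:,:,1]<45)&(hsv[:,:,2]>150)).astype(np.uint8)
    k=5 if n=='wrist' else 3
    m=cv2.morphologyEx(m,cv2.MORPH_CLOSE,np.ones((k,k)))
    _,l,st,ce=cv2.connectedComponentsWithStats(m)
    i=l[int(ctr[1]),int(ctr[0])];print(st[i])
    pts=cv2.findContours((l==i).astype(np.uint8),cv2.RETR_EXTERNAL,cv2.CHAIN_APPROX_NONE)[0][0][:,0,:]
    W=np.array([ray(c,p,8)[:2] for p in pts],np.float32)
    print('base',cv2.minAreaRect(W))
    g=cv2.inRange(hsv,(55,70,20),(95,255,255));_,l,st,ce=cv2.connectedComponentsWithStats(g)
    for j in range(1,len(st)):
        if st[j,4]>8 and np.hypot(*(ce[j]-ctr))<90: print(st[j],ce[j],ray(c,ce[j],35))
E
```

```text
t 22.33 p [499.8 147.3 119.4] ang 163.4 tilt [-0.003  0.   ] d_tool_cm [ -3.73 -12.46   1.53] turn -0.06 F [-0.1  0.1 -1.7] w 29.7 g 40.3
wrist pred centre [189.3 228.1]
[ 141  172  101  107 6180]
base ((493.73052978515625, 21.103424072265625), (88.06834411621094, 109.63719940185547), 73.74359893798828)
[ 124  186   94   19 1004] [173.2 192.8] [453.3  35.7  35. ]
[ 143  264   83   27 1155] [187.6 273.5] [526.4  15.5  35. ]
top pred centre [296.  209.7]
[277 189  38  43 901]
base ((492.8328857421875, 20.337528228759766), (89.60761260986328, 110.8652114868164), 73.98042297363281)
[289 193  20   7  37] [298.5 196.5] [528.4   9.6  35. ]
[353 210  10  39 139] [356.5 229.8] [ 426.1 -157.3   35. ]
[281 219  21   7  34] [291.5 222.5] [452.3  30.9  35. ]
```

```bash

python3 -m crank '[[2.6,[-0.7,-2.3,0],-0.2],[2.6,[-1,-3.3,0],0],[2.6,[-1,-3.3,0],0],[2.6,[-0.7,-2.4,0],0],[2.6,[-0.31,-1.07,0],0]]' 40 >/dev/null
python3 -m crank '[[2.6,[0,0,2],0],[2.6,[0,0,2],0],[2.6,[0,0,0.8],0],[2.6,[0,0,0],0],[2.6,[0,0,0],0]]' 40 >/dev/null
python3 st.py 500.3 18.2 31 163.7
```

```text
t 23.27 p [501.4  19.2  72.4] ang 163.8 tilt [-0.001  0.   ] d_tool_cm [ 0.07 -0.12  4.14] turn 0.07 F [-0.1 -0.6 -1.2] w 29.8 g 40.3
```

Stopper is above the horns. I'll correct the small lateral error, then lower slowly.

```bash

python3 -m crank '[[2.6,[0.07,-0.1,0.8],0],[2.6,[0,0,0.8],0],[2.6,[0,0,0.6],0],[2.6,[0,0,0],0],[2.6,[0,0,0],0]]' 40 >/dev/null
python3 st.py 500.3 18.2 31 163.7
python3 -m crank '[[2.6,[0,0,0.5],0],[2.6,[0,0,0.5],0],[2.6,[0,0,0.4],0],[2.6,[0,0,0],0],[2.6,[0,0,0],0]]' 40 >/dev/null
python3 st.py 500.3 18.2 31 163.7
```

```text
t 23.68 p [500.3  17.5  50.2] ang 163.7 tilt [-0.001  0.   ] d_tool_cm [0.02 0.06 1.92] turn -0.01 F [-0.4  0.  -1.6] w 29.8 g 40.3
t 24.1 p [500.4  17.5  36.2] ang 163.7 tilt [-0.001  0.   ] d_tool_cm [0.03 0.07 0.52] turn -0.02 F [-0.2  0.7 -1.2] w 29.7 g 40.3
```

```bash

python3 -m crank '[[2.6,[0,0.05,0.2],0],[2.6,[0,0,0.2],0],[2.6,[0,0,0],0]]' 40 >/dev/null
python3 st.py 500.3 18.2 31 163.7
python3 -m crank '[[2.6,[0,0,0.1],0],[2.6,[0,0,0.1],0],[2.6,[0,0,0],0]]' 40 >/dev/null
python3 st.py 500.3 18.2 31 163.7
```

```text
t 24.35 p [500.8  18.   32.4] ang 163.7 tilt [-0.  0.] d_tool_cm [0.05 0.01 0.14] turn -0.01 F [-0.2  0.6 -1.8] w 29.6 g 40.3
t 24.6 p [500.8  18.   30.5] ang 163.7 tilt [-0.  0.] d_tool_cm [ 0.05  0.01 -0.05] turn -0.01 F [ 0.5 -0.9 -1.8] w 29.8 g 40.3
```

```bash

python3 -m crank '[[2.6,[0,0,0.1],0],[2.6,[0,0,0],0],[2.6,[0,0,0],0]]' 40 >/dev/null
python3 st.py 500.3 18.2 31 163.7
python3 -m crank '[[2.6,[0,0,0.1],0],[2.6,[0,0,0],0],[2.6,[0,0,0],0]]' 40 >/dev/null
python3 st.py 500.3 18.2 31 163.7
```

```text
t 24.85 p [500.9  17.9  30.3] ang 163.7 tilt [ 0. -0.] d_tool_cm [ 0.06  0.01 -0.07] turn -0.01 F [-2.7  0.8  7. ] w 29.8 g 41.3
t 25.1 p [500.9  17.9  30.3] ang 163.7 tilt [ 0.001 -0.   ] d_tool_cm [ 0.06  0.01 -0.07] turn -0.01 F [-5.2  0.2 17.1] w 29.4 g 42.7
```

Contact came at the expected height. Now release, retreat and check.

```bash

python3 -m crank '[[2.6,[0,0,-0.15],0],[3.4,[0,0,0],0],[4.2,[0,0,0],0],[5.5,[0,0,0],0],[5.5,[0,0,0],0]]' 22 >/dev/null
python3 st.py 500.3 18.2 31 163.7
python3 -m crank '[[5.5,[0,0,-1],0],[5.5,[0,0,-2],0],[5.5,[0,0,-3],0],[5.5,[0,0,-4],0],[5.5,[0,0,-4],0]]' >/dev/null
python3 -m crank '[[5.5,[0,0,-4],0],[5.5,[0.3,0,-2],0],[5.5,[0,0,0],0],[5.5,[0,0,0],0],[5.5,[0,0,0],0]]' >/dev/null
python3 st.py 500.3 18.2 31 163.7
python3 tr.py
python3 - <<'E'
from h import *
import cv2
def orange(c):
    m=cv2.inRange(cv2.cvtColor(c['color'],cv2.COLOR_RGB2HSV),(3,120,60),(25,255,255))
    _,l,st,ce=cv2.connectedComponentsWithStats(m);return l,st,ce
c=read_camera('wrist');l,st,ce=orange(c)
d=np.array([np.cos(np.radians(-16.3)),np.sin(np.radians(-16.3))]);o=np.array([493.3,20.3])
u=proj(c,(*o,68));i=l[int(u[1]),int(u[0])];print('mid',u,st[i],ce[i])
ys,xs=np.where(l==i)
for y in range(st[i,1],st[i,1]+st[i,3],8):
    r=xs[ys==y];print(y,r.min(),r.max(),end='; ')
print('\nexp handle/foot top',proj(c,(*(o-51*d),68)),proj(c,(*(o+51*d),68)))
s=read_camera('scene');l,st,ce=orange(s)
for P in [o-51*d,o+51*d]: print('scene exp ends top/bottom',proj(s,(*P,68)),proj(s,(*P,24)))
u=proj(s,(*o,50));i=l[int(u[1]),int(u[0])];print(u,i,st[i],ce[i])
E
```

```text
t 25.52 p [500.9  17.9  29.9] ang 163.7 tilt [-0.  0.] d_tool_cm [ 0.06  0.01 -0.11] turn -0.01 F [-1.   0.1 -0.1] w 54.9 g 0.0
t 26.35 p [497.4  18.8 229.6] ang 163.7 tilt [-0.001  0.   ] d_tool_cm [-0.31  0.02 19.86] turn -0.01 F [ 0.2 -0.4 -0.2] w 55.0 g 0.0
rim shift px 0.0 -0.125 score 0.981
mid (np.float64(319.18199010657315), np.float64(181.87612818612143)) [ 306  136   29   90 1930] [319.87927461 185.42279793]
136 314 326; 144 312 328; 152 312 327; 160 312 328; 168 312 327; 176 309 331; 184 307 332; 192 308 332; 200 306 334; 208 308 332; 216 307 333; 224 308 332; 
exp handle/foot top (np.float64(319.1638275940586), np.float64(133.99251181583136)) (np.float64(319.1984600126237), np.float64(225.29735982189476))
scene exp ends top/bottom (np.float64(266.9141312746527), np.float64(203.18853702591167)) (np.float64(268.1012960170296), np.float64(218.8224420498085))
scene exp ends top/bottom (np.float64(305.7089107984551), np.float64(196.3599551587461)) (np.float64(306.24306821735814), np.float64(211.6889553435938))
(np.float64(286.9282055653764), np.float64(206.12178249985766)) 3 [269 195  40  25 702] [288.96011396 206.46723647]
```

```bash
python3 -c "
from bench import *
print(job_done())"
```

```text
the job is handed in; nothing more can be done
None
```

The job is handed in: I rocked the stopper out with the tube staying down in its stand, laid it on the mat and let go, then took it again from above. It now lies level and centred in the cradle notches, as the cameras confirmed, with the arm clear after about 26 s. I never moved near the marker or stopwatch.

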